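# Tip the switch box onto its feet and press its button

### The job

The dark switch box has been left standing on its long edge. With the fingers push it over, there where it stands, so that it comes down on its four rubber feet with the round button on top; then press that button fully down and let it come up again. Only push: do not lift the box, do not shove it off to another place, and leave everything else on the bench as it is, the upright modem too.

Things in the scene. Friction and masses are not known exactly. Their poses are not given: they have to be found in the camera images.
- switch_box: dark steel box, x 45, y 170, z 105 mm, 0.35-0.7 kg, loose, standing on a long narrow face; origin at that face's centre, z up. -x side: top panel with vents and round button. +x side: four rubber feet 3 mm high. Pushed high on the top panel towards the box's +x it tips onto its feet, falling by itself past about 24 degrees. Lying right, its x axis points down, top panel 48 mm above bench
- button_face (a point): centre of the outer face of the round grey push button on the switch box's top panel. The button is 32 mm across, stands 10 mm out of the panel; its centre is 42 mm above the face the box stands on and 45 mm towards the box's +y end. Lying on the feet, this face is 58 mm above the bench
- button (a joint): travel of that button into the box: 0 out, 0.006 m fully pressed. A spring brings it back: starts to move at about 1.5 N, fully down at about 5 N
- foot_edge (a point): middle of the lower edge on the feet side of the switch box, 22.5 mm in the box's +x from its origin: the edge it tips about; it stays down at the bench when tipped properly
- modem: white internet modem, 34 x 120 x 118 mm high overall, upright on a black foot plate 75 x 100 x 10 mm; to be left standing. Origin: centre of its underside, z up
- tape_roll: small grey roll of tape lying flat, 68 mm across, 24 mm high, a bystander beyond one end of the switch box; origin at the centre of its underside
- tub: blue round tub with white lid, 76 mm across, 100 mm high, a bystander; origin at the centre of its underside
- mug: white mug, 72 mm across, 85 mm high, a bystander; origin at the centre of its underside
- screwdriver: screwdriver with yellow handle, 170 mm long, lying on the bench, a bystander; its x axis is its length
- wire_spool: small black spool wound with copper-coloured wire, standing on end, 56 mm across, 45 mm high, a bystander; origin at the centre of its underside
- tape_measure: closed grey and black tape measure, 60 x 36 x 60 mm high, a bystander; origin at the centre of its underside
- dome_camera: white round security camera on a foot, 72 mm across, 98 mm high, a bystander; origin at the centre of its underside
Mind the look-alikes: they are no part of the job. There is more than one size of the switch_box; the one meant has the size given above.

How it is judged:
On the way, in this order (a step that is already met when the one before it is completed fails the run):
1. the switch box lies at rest on its feet, button up and not pressed (angle between switch_box's own x axis and vertical above 3.02 rad and height (world z) of switch_box below 0.035 m and linear speed of switch_box below 0.02 m/s and angular speed of switch_box below 0.1 rad/s and value of joint button below 0.001 m), for 0.2 s.
2. the button is pressed fully down (value of joint button above 0.0045 m), for 0.05 s.
At the end, for the whole second after the job is handed in: the switch box lies at rest flat on its feet (within 7 degrees), its origin within 120 mm of where it was (tipping alone moves it about 35 mm); its button, pressed at least 4.5 of its 6 mm after the tipping, is out again; all bystanders stand within 25 mm of their places (all of step 1 and distance of switch_box from where it was at the start of the episode below 0.12 m and angle between modem's own z axis and vertical below 0.1 rad and distance of each of modem, tape_roll, tub, mug, screwdriver, wire_spool, tape_measure, dome_camera from where it was at the start of the episode below 0.025 m); the robot touches nothing.
It fails at once if the switch box is lifted, or tipped the wrong way onto its button side (its feet-side lower edge rises more than 30 mm) (height (world z) of foot_edge above 0.03 m).
It fails at once if the switch box is shoved more than 150 mm away (distance of switch_box from where it was at the start of the episode above 0.15 m).
It fails at once if a bystander is moved more than 25 mm (distance of any of modem, tape_roll, tub, mug, screwdriver, wire_spool, tape_measure, dome_camera from where it was at the start of the episode above 0.025 m).
It fails at once if the modem is tipped (angle between modem's own z axis and vertical above 0.35 rad).
It also fails if it takes over 42 s, if anything falls off the work surface, if the arm or the gripper's body presses on something with over 40 N, if the wrist force passes 120 N, or if a joint passes its speed limit or range.

### The arm

A 6-joint arm with a two-finger parallel gripper is mounted at the origin on the work surface. World frame = base frame: x ahead of the robot, y to its left, z up, the work surface at z = 0. Lengths are in m, angles in rad, forces in N, time in s.
With the tool pointing down it reaches from about 0.35 to 0.725 m from the base axis. Payload 4.3 kg.
Tool frame: the origin (TCP) lies midway between the tips of the shut fingers; the grasp point (between the pads) lies bot.grip_point_offset behind it (bot.grip_point_offset is the distance from the TCP to the grasp point, in m); z points along the fingers, y is the direction in which the jaws open and shut (so a half turn about z gives the same grasp; the last joint's range is limited). The gripper opens to 85 mm and grips with 20 to 120 N. Pads are 22 mm wide; open, the fingers measure 114 mm over their backs; the gripper's body (76 mm by 85 mm) begins 54 mm behind the grasp point. The pads swing forward as they close: fully open they stand 13 mm farther back than shut.
Start: joints at [1.032, 0.377, 0.081, 1.274, 0, 1.46], TCP at [0.239, 0.523, 0.231] pointing down, gripper open.
Joint ranges: [-2.72, 2.72], [-0.84, 1.66], [-1.02, 1.22], [-1.77, 2.12], [-1.37, 1.28], [-3.14, 3.14]. Speed limits (rad/s): [2.57, 2.57, 3.14, 3.14, 3.14, 3.14].

### API

Orientations are given as [roll, pitch, yaw] about the fixed x, y, z axes, in that order (R = Rz(yaw) Ry(pitch) Rx(roll)).
In Python, from bench import readout, vision, job_done, bot gives the robot as it stands.
- The arm moves only by the tool move_arm, never from a script. Its argument "targets" is a list that holds one entry, the list of rows, each a list of 7 numbers: the shift along the tool's x, y, z in cm, then the turn, a rotation vector about the tool's x, y, z in degrees, then the finger opening in cm, from 0 to 8.54. A call has 1 to 10 rows; each row shifts and turns the commanded pose from where the row before left it, along the tool's axes as they then stand; what a row does not reach is not made up. A row lasts 1/8 s, in which the tool goes at most 62.5 mm and 10.7 degrees, less where a joint would pass 70% of its speed; a pose out of reach is approached as far as the arm can. A call with a gripper value outside its range is refused whole. The fingers move at their own pace and stop on an object; "force" is the grip in N (left out, the last holds). Time passes only in rows, so rows that do not move let the fingers close. It gives the time, the measured TCP pose, the force and the opening at its end, in the units of the state.
- readout.get_obs(): the state, without advancing time (a new reading comes with each control period).
- vision.snapshot(name): name is "side" or "top" or "wrist"; returns the picture (420x560x3 uint8, red, green, blue); there is no depth.
- vision.calibration(name): a dict with "fx", "fy", "cx", "cy" (pixels), "rvec" (rotation vector, rad) and "tvec" (3), from world to camera coordinates, as OpenCV has them; the wrist camera has in their place "tool_from_camera" (4x4, takes a point from camera to tool coordinates, whose origin is the TCP and whose axes are the flange's). Camera axes: x right, y down, z forward; pixel columns grow to the right and rows downward; lengths in m; the calibration is good to about 2 mm. A picture is of the moment at which its call begins: read the wrist's pose just before it. calibration takes no time and is no camera call.
- job_done(): hands the job in, once; it reports no verdict.
The state is a dict: "clock": time; "q": joint angles; "qvel": joint speeds; "effort": joint torques, N m; "tcp_pos": TCP position; "tcp_rot": TCP orientation; "force": force on the tool from outside, world axes, zero at the start; "torque": the same for the moment, N m; "finger_gap": opening from 0.0 (shut) to 1.0 (fully open).
Only numpy, scipy, OpenCV 4.12 (cv2) and the standard library are available. Lean on these libraries where they do the work, as an engineer would, in place of code of your own. Each camera call takes 0.05 s, during which the arm holds its last target. There are 200 camera calls.

## Working session

There is one attempt and no reset: what is moved stays moved. The work goes in short steps, Python scripts to look and compute and a tool call to move; the robot and the scene stay as the last step left them, time stands still between calls to the robot, and variables do not carry over. Pictures are saved under pics/ and viewed, about 8 in all and at most 12, crops included, and the job is handed in when it is done.

Besides the shell and the picture viewer there is one more tool, called as name([rows], argument=value, ...), one row to a line, values as JSON. move_arm: Moves the arm, as the interface text tells. Its arguments: {"type":"object","properties":{"targets":{"type":"array","items":{"type":"array","items":{"type":"array","items":{"type":"number"}}}},"force":{"type":"number"}},"required":["targets"]}

```bash
mkdir -p pics; ls; python3 - <<'E'
from bench import readout, vision, bot
import cv2
o=readout.get_obs();print(o)
print(bot.grip_point_offset)
for n in("side","top"):
    im=vision.snapshot(n);cv2.imwrite(f"pics/{n}0.png",im[:,:,::-1]);print(vision.calibration(n))
E
```

```text
pics
{'clock': 0.0, 'q': array([ 1.03168575e+00,  3.78086221e-01,  7.96557849e-02,  1.27435762e+00,
       -3.33486176e-05,  1.46048601e+00]), 'qvel': array([-4.35360343e-05,  1.70010689e-03, -7.77344671e-04, -3.45738104e-05,
        6.75263547e-04,  1.03195204e-03]), 'effort': array([ 1.78275692e-03, -4.63604879e+01,  2.69875127e+01,  2.08111218e-02,
        2.54292092e-05,  1.16904988e-05]), 'tcp_pos': array([0.23876007, 0.52239866, 0.23035919]), 'tcp_rot': array([-3.13960936e+00, -1.86116462e-04,  2.71279224e+00]), 'force': array([-0.15385337,  0.39994516, -0.18244553]), 'torque': array([ 0.0370573 ,  0.04410701, -0.00671319]), 'finger_gap': 0.9982816823060069}
0.0187
{'fx': 447.2187632848543, 'fy': 447.2187632848543, 'cx': 279.65220489184014, 'cy': 204.49855263219294, 'rvec': array([ 2.39372744, -0.27963791,  0.12724907]), 'tvec': array([-0.46912158,  0.08478323,  1.34073729])}
{'fx': 442.3294936721355, 'fy': 442.3294936721355, 'cx': 279.1460587709327, 'cy': 209.30681723749103, 'rvec': array([ 2.1131742 , -2.12191411,  0.21352594]), 'tvec': array([0.00532439, 0.49652899, 1.21999129])}
```

View pics/top0.png

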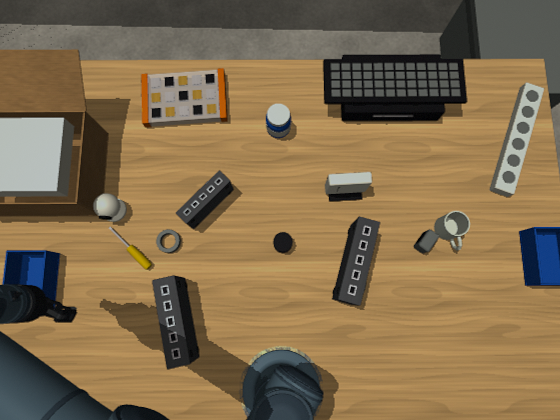

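View pics/side0.png

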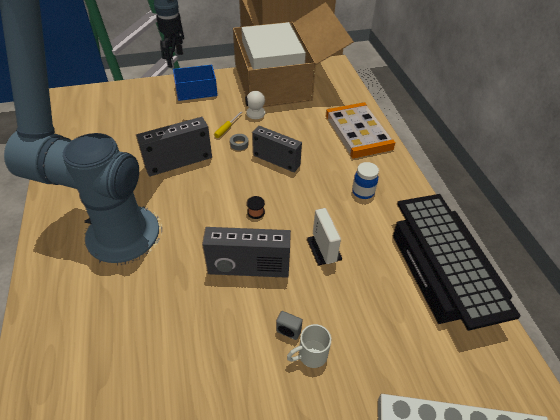

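Three dark boxes are candidates, by their top view pixels: A (205,200), B (357,260) and C (175,322). I'll measure their sizes and enlarge them.

```bash
cat > h.py <<'E'
import numpy as np,cv2
from scipy.spatial.transform import Rotation as R
from bench import vision
def cam(n):
    c=vision.calibration(n);K=np.array([[c['fx'],0,c['cx']],[0,c['fy'],c['cy']],[0,0,1.]])
    return K,cv2.Rodrigues(c['rvec'])[0],np.array(c['tvec'])
def ray(n,u,v):
    K,Rm,t=cam(n);return -Rm.T@t,Rm.T@np.linalg.solve(K,[u,v,1.])
def plane(n,u,v,z):
    c,d=ray(n,u,v);return c+d*(z-c[2])/d[2]
def proj(n,P):
    K,Rm,t=cam(n);p=(Rm@np.atleast_2d(P).T).T+t;p=p@K.T;return p[:,:2]/p[:,2:]
E
python3 - <<'E'
from h import *
im=cv2.imread('pics/top0.png');s=cv2.imread('pics/side0.png')
a=cv2.resize(im[165:375,145:250],None,fx=2.85,fy=2.85,interpolation=cv2.INTER_CUBIC)
b=cv2.resize(im[205:315,325:390],None,fx=2.7,fy=2.7)
c=cv2.resize(s[110:185,130:310],None,fx=2.7,fy=2.7);d=cv2.resize(s[220:285,195:300],None,fx=2.8,fy=2.8)
cv=np.zeros((600,800,3),np.uint8)
for p,x,y in((a,0,0),(b,305,0),(c,305,300)):
    p=p[:600-y,:800-x];cv[y:y+p.shape[0],x:x+p.shape[1]]=p
p=d[:290,:310];cv[0:p.shape[0],490:490+p.shape[1]]=p
cv2.imwrite('pics/c1.png',cv)
for n in("side","top"): print(n,ray(n,280,210))
E
```

```text
side (array([ 0.24404102, -0.92008911,  1.05769549]), array([ 0.16716662,  0.64038885, -0.74973953]))
top (array([0.24544153, 0.00619334, 1.29408973]), array([ 0.19624128, -0.00422309, -0.9805497 ]))
```

View pics/c1.png

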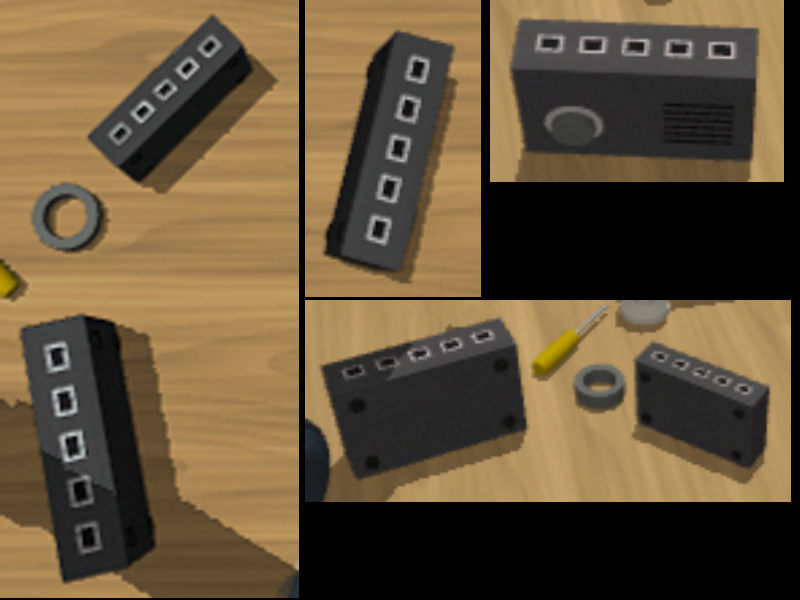

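```bash
python3 - <<'E'
from h import *
A=np.array([(212,15),(245,52),(137,183),(90,137)])/2.85+[145,165]
B=np.array([(90,30),(149,45),(98,271),(36,255)])/2.7+[325,205]
C=np.array([(22,328),(85,315),(128,568),(65,580)])/2.85+[145,165]
for n,q in zip('ABC',(A,B,C)):
  for z in(.075,.09,.105,.12,.13):
    P=np.array([plane('top',*p,z) for p in q]);e=np.linalg.norm(P-np.roll(P,-1,0),axis=1)*1e3
    print(n,z,e.round(),P.mean(0).round(3),'side px',proj('side',P).round().astype(int).tolist())
E
```

```text
A 0.075 [ 51. 167.  66. 171.] [0.523 0.212 0.075] side px [[303, 147], [295, 156], [250, 142], [260, 131]]
A 0.09 [ 51. 165.  66. 169.] [0.519 0.21  0.09 ] side px [[303, 145], [294, 153], [249, 139], [259, 128]]
A 0.105 [ 50. 163.  65. 167.] [0.516 0.207 0.105] side px [[302, 142], [293, 150], [248, 136], [259, 125]]
A 0.12 [ 49. 161.  64. 165.] [0.513 0.205 0.12 ] side px [[301, 139], [292, 147], [248, 133], [258, 123]]
A 0.13 [ 49. 160.  63. 163.] [0.51  0.203 0.13 ] side px [[300, 137], [292, 145], [247, 131], [257, 121]]
B 0.075 [ 63. 237.  63. 237.] [ 0.349 -0.218  0.075] side px [[295, 246], [295, 265], [205, 263], [208, 243]]
B 0.09 [ 62. 234.  63. 234.] [ 0.347 -0.215  0.09 ] side px [[294, 242], [294, 261], [205, 259], [207, 240]]
B 0.105 [ 61. 231.  62. 231.] [ 0.346 -0.212  0.105] side px [[293, 238], [293, 257], [204, 254], [207, 236]]
B 0.12 [ 60. 228.  61. 228.] [ 0.345 -0.209  0.12 ] side px [[292, 234], [292, 253], [203, 250], [206, 232]]
B 0.13 [ 60. 226.  61. 227.] [ 0.344 -0.207  0.13 ] side px [[291, 232], [291, 250], [203, 247], [206, 229]]
C 0.075 [ 61. 236.  58. 235.] [0.187 0.293 0.075] side px [[204, 128], [210, 138], [141, 158], [138, 147]]
C 0.09 [ 60. 233.  58. 232.] [0.188 0.29  0.09 ] side px [[204, 125], [210, 136], [141, 155], [137, 144]]
C 0.105 [ 59. 230.  57. 229.] [0.189 0.286 0.105] side px [[203, 123], [209, 133], [141, 152], [137, 141]]
C 0.12 [ 59. 227.  56. 226.] [0.189 0.283 0.12 ] side px [[203, 120], [209, 130], [140, 149], [137, 138]]
C 0.13 [ 58. 226.  56. 224.] [0.19 0.28 0.13] side px [[203, 118], [208, 128], [140, 147], [137, 136]]
```

The boxes measure A ≈ 167 mm long and B and C ≈ 230 mm, so A (top view (205,200), side view (277,150)) is the right one. The crop shows its feet facing the robot, with the tape roll beyond one end. So the push starts from the far side and goes towards the robot. Next I'll refine its pose.

```bash
cat >> h.py <<'E'
def topface(im,lo,hi,x0,y0,x1,y1,k=5):
    g=cv2.cvtColor(im,cv2.COLOR_BGR2GRAY);hs=cv2.cvtColor(im,cv2.COLOR_BGR2HSV)
    m=((g>lo)&(g<hi)&(hs[...,1]<70)).astype(np.uint8)
    z=np.zeros_like(m);z[y0:y1,x0:x1]=m[y0:y1,x0:x1]
    z=cv2.morphologyEx(z,cv2.MORPH_CLOSE,np.ones((k,k)))
    c=max(cv2.findContours(z,cv2.RETR_EXTERNAL,2)[0],key=cv2.contourArea)
    return c
E
python3 - <<'E'
from h import *
from bench import readout
im=cv2.imread('pics/top0.png');g=cv2.cvtColor(im,6)
print(g[186:206:2,192:226:3])
for lo in(45,52,60):
    c=topface(im,lo,110,165,165,240,235)
    P=np.array([plane('top',*p[0],.105)[:2] for p in c]).astype(np.float32)
    r=cv2.minAreaRect(P);print(lo,cv2.contourArea(c),r)
o=readout.get_obs();Rt=R.from_euler('xyz',o['tcp_rot']).as_matrix();print(Rt.round(2))
for nm,px,z in(('tape',(168,241),.02),('dome',(107,207),.08),('mod',(350,182),.1)):print(nm,plane('top',*px,z))
E
```

```text
[[125 125 137 128  63  62 144 108  66  66  67  14]
 [131 130 131  60  66 126  12 154  64  66  48  12]
 [130 132  67  67  65 136  71  79  67  62  20  22]
 [130 115  65  63  74  59 164  63  68  17  19  21]
 [140  63  62 129 113  62  64  67  43  21  20  21]
 [ 82  63  80  42  64  82  67  62  20  20  21  21]
 [ 63  64  58 133 132  65  68  16  20  21  20  71]
 [ 63 126  58  73  62  65  39  20  20  21  43  85]
 [ 86  51 129  64  66  61  18  20  22  22  79  75]
 [140  32 132  66  68  17  21  21  20  67  80  81]]
45 889.0 ((0.52352374792099, 0.21454715728759766), (0.04423132538795471, 0.16733679175376892), 45.5083122253418)
52 879.5 ((0.5237473249435425, 0.21477974951267242), (0.04238840192556381, 0.1678401529788971), 46.399227142333984)
60 857.5 ((0.5237473249435425, 0.21477974951267242), (0.04238840192556381, 0.1678401529788971), 46.399227142333984)
[[-0.91  0.42 -0.  ]
 [ 0.42  0.91 -0.  ]
 [ 0.   -0.   -1.  ]]
tape [0.41018069 0.32542739 0.02      ]
dome [0.49892109 0.48556223 0.08      ]
mod [ 0.5632933  -0.19457635  0.1       ]
```

move_arm([
  [[0, 0, 0, 0, 0, 9.8, 0], [0, 0, 0, 0, 0, 9.8, 0], [-4, 0.5, 0, 0, 0, 0, 0], [-5, 0.5, 0, 0, 0, 0, 0], [-5, 0.5, 0, 0, 0, 0, 0], [-5, 0.5, 0, 0, 0, 0, 0], [-5, 0.5, 0, 0, 0, 0, 0], [-5, 0.5, 0, 0, 0, 0, 0], [-5, 0.5, 0, 0, 0, 0, 0], [-4, 0.5, 0, 0, 0, 0, 0]],
], force=40)

```text
clock: 1.35
tcp_pos: [0.5406, 0.2853, 0.2307]
tcp_rot: [-3.141, -0.0, 2.37]
force: [-0.3, 0.0, 0.2]
finger_gap: 0.004
```

move_arm([
  [[-3.4, 0.2, 0, 0, 0, 0, 0], [0, 0, 3.5, 0, 0, 0, 0], [0, 0, 4, 0, 0, 0, 0], [0, 0, 4, 0, 0, 0, 0], [0, 0, 2.7, 0, 0, 0, 0], [0, 0, 0, 0, 0, 0, 0]],
])

```text
clock: 2.1
tcp_pos: [0.5626, 0.2637, 0.0863]
tcp_rot: [-3.136, -0.003, 2.371]
force: [-0.2, -0.9, 0.3]
finger_gap: 0.001
```

```bash
python3 - <<'E'
from h import *
from bench import readout
o=readout.get_obs();p=o['tcp_pos'];d=np.array([.70,.715]);y=np.array([.715,-.70])
r=p[:2]-[.523,.215];print(p,o['tcp_rot'],r@d,r@y,o['force'])
ims=[vision.snapshot(n)[:,:,::-1] for n in('top','side')]
a=cv2.resize(ims[0][140:260,130:270],None,fx=2.8,fy=2.8);b=cv2.resize(ims[1][60:190,200:340],None,fx=2.8,fy=2.8)
h=max(a.shape[0],b.shape[0]);c=np.zeros((h,800,3),np.uint8);c[:a.shape[0],:392]=a[:,:392];c[:b.shape[0],400:792]=b[:,:392]
cv2.imwrite('pics/c2.png',c)
E
```

```text
[0.56260028 0.26368745 0.08630844] [-3.13562302e+00 -3.06579835e-03  2.37066868e+00] 0.06253172440778491 -0.005767014827976981 [-0.164672   -0.87493909  0.27361478]
```

View pics/c2.png

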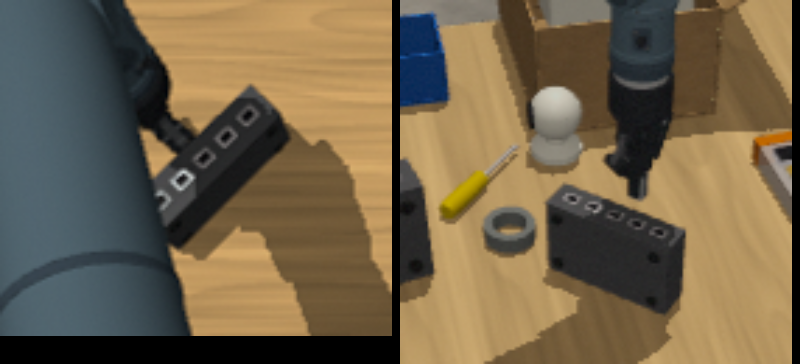

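The shut fingers stand behind the button side, centred on box A, clear of it. Now I'll push towards tool -y.

move_arm([
  [[0, -0.8, 0, 0, 0, 0, 0], [0, -0.8, 0, 0, 0, 0, 0], [0, -0.8, 0, 0, 0, 0, 0], [0, -0.6, 0, 0, 0, 0, 0], [0, -0.6, 0, 0, 0, 0, 0], [0, -0.6, 0, 0, 0, 0, 0], [0, -0.6, 0, 0, 0, 0, 0]],
])

```text
clock: 3.08
tcp_pos: [0.5317, 0.23, 0.0893]
tcp_rot: [3.141, 0.0, 2.371]
force: [0.6, 0.4, 0.7]
finger_gap: -0.0
```

```bash
python3 - <<'E'
from h import *
from bench import readout
o=readout.get_obs();p=o['tcp_pos'];d=np.array([.70,.715]);y=np.array([.715,-.70])
r=p[:2]-[.523,.215];print(p,o['tcp_rot'],r@d,r@y,o['force'])
b=cv2.resize(vision.snapshot('side')[60:190,200:340,::-1],None,fx=3,fy=3)
cv2.imwrite('pics/c3.png',b)
E
```

```text
[0.53165228 0.22997245 0.08934896] [3.14143045e+00 3.47197526e-05 2.37075000e+00] 0.016761899041947064 -0.004294332943248564 [0.56629013 0.37183377 0.72709133]
```

View pics/c3.png

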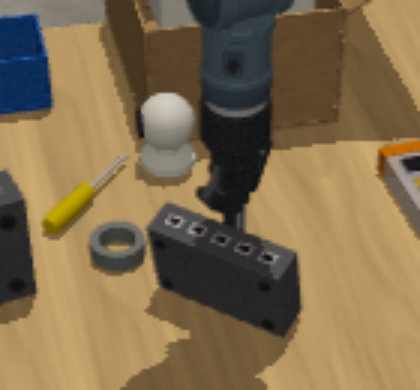

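The box is leaning towards its feet side with its lower edge in place. I'll keep pushing.

move_arm([
  [[0, -0.6, 0, 0, 0, 0, 0], [0, -0.6, 0, 0, 0, 0, 0], [0, -0.6, 0, 0, 0, 0, 0], [0, -0.6, 0, 0, 0, 0, 0], [0, -0.6, 0, 0, 0, 0, 0], [0, 0, 0, 0, 0, 0, 0], [0, 0, 0, 0, 0, 0, 0]],
])

```text
clock: 4.0
tcp_pos: [0.5111, 0.2088, 0.0894]
tcp_rot: [3.141, 0.0, 2.371]
force: [0.1, -0.1, 0.0]
finger_gap: 0.003
```

```bash
python3 - <<'E'
from h import *
from bench import readout
o=readout.get_obs();print(o['tcp_pos'],o['force'])
b=cv2.resize(vision.snapshot('side')[60:190,200:340,::-1],None,fx=3,fy=3)
cv2.imwrite('pics/c4.png',b)
E
```

```text
[0.5111216  0.208756   0.08937845] [ 0.13528317 -0.06185565  0.04925967]
```

View pics/c4.png

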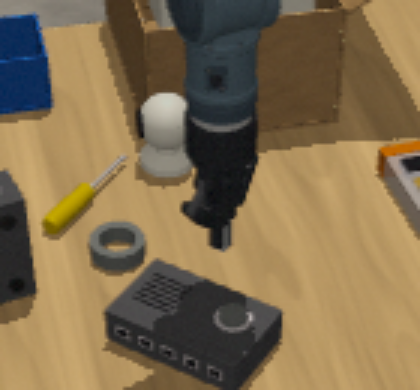

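It lies on its feet, with the button on top at about (278,165) in the side view. I'll lift the arm clear and locate the button in both views.

move_arm([
  [[0, 1, -2, 0, 0, 0, 0], [0, 3, -3, 0, 0, 0, 0], [0, 5, 0, 0, 0, 0, 0], [0, 4, 0, 0, 0, 0, 0], [0, 0, 0, 0, 0, 0, 0]],
])

```text
clock: 4.68
tcp_pos: [0.6031, 0.3039, 0.1383]
tcp_rot: [3.141, 0.0, 2.372]
force: [-0.3, -0.6, 0.5]
finger_gap: -0.001
```

```bash
python3 - <<'E'
from h import *
from bench import readout
o=readout.get_obs();print(o['tcp_pos'],o['tcp_rot'])
ims=[vision.snapshot(n)[:,:,::-1] for n in('top','side')]
a=cv2.resize(ims[0][150:260,150:280],None,fx=3,fy=3);b=cv2.resize(ims[1][110:220,220:350],None,fx=3,fy=3)
cv2.imwrite('pics/c5.png',np.hstack([a,b]))
G=proj('top',[.510,.137,.058]),proj('side',[.510,.137,.058]);print(G)
E
```

```text
[0.60306175 0.30385095 0.13829384] [3.14065735e+00 1.74736434e-04 2.37245716e+00]
(array([[232.32310464, 204.29111417]]), array([[278.12304352, 162.70350433]]))
```

View pics/c5.png

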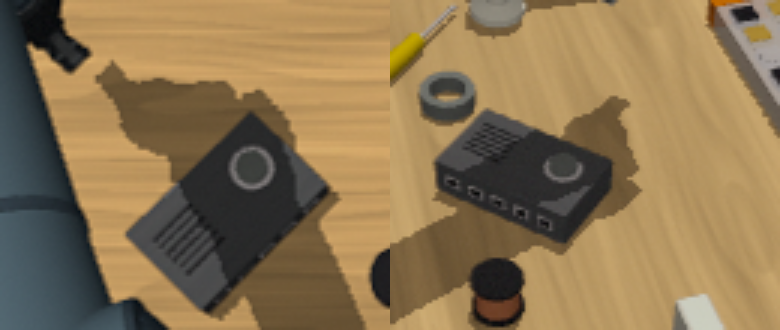

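```bash
python3 - <<'E'
from h import *
from bench import readout
P=plane('top',233.5,205.5,.058);Q=plane('side',277.7,165.5,.058);print(P,Q)
o=readout.get_obs();T=R.from_euler('xyz',o['tcp_rot'])
t=(P+Q)/2;t[2]=.08
print(T.inv().apply(t-o['tcp_pos'])*100)
E
```

```text
[0.50645702 0.13358133 0.058     ] [0.50550068 0.12419843 0.058     ]
[ -5.21840238 -19.03581024   5.88976164]
```

The views differ by 9 mm in y. The side blob includes the button's rim wall, which biases it nearer, so I'll use the top view, which also agrees with the predicted (0.510, 0.137). The aim is (0.507, 0.133).

move_arm([
  [[-1, -4, 0, 0, 0, 0, 0], [-1, -4, 0, 0, 0, 0, 0], [-1, -4, 0, 0, 0, 0, 0], [-1, -4, 0, 0, 0, 0, 0], [-1, -2.9, 0, 0, 0, 0, 0], [0, 0, 2.5, 0, 0, 0, 0], [0, 0, 2.5, 0, 0, 0, 0], [0, 0, 1.6, 0, 0, 0, 0], [0, 0, 0, 0, 0, 0, 0], [0, 0, 0, 0, 0, 0, 0]],
])

```text
clock: 6.02
tcp_pos: [0.5056, 0.1313, 0.0741]
tcp_rot: [3.141, 0.0, 2.37]
force: [-0.1, 0.4, -0.6]
finger_gap: -0.004
```

```bash
python3 - <<'E'
from h import *
from bench import readout
o=readout.get_obs();print(o['tcp_pos'],o['tcp_rot'],o['force'])
ims=[vision.snapshot(n)[:,:,::-1] for n in('wrist','side')]
a=cv2.resize(ims[0],(440,330));b=cv2.resize(ims[1][100:210,220:340],(360,330))
cv2.imwrite('pics/c6.png',np.hstack([a,b]))
E
```

```text
[0.50555373 0.13126186 0.0741388 ] [3.14097890e+00 4.45410629e-04 2.37028169e+00] [-0.10229675  0.40214414 -0.60960912]
```

View pics/c6.png

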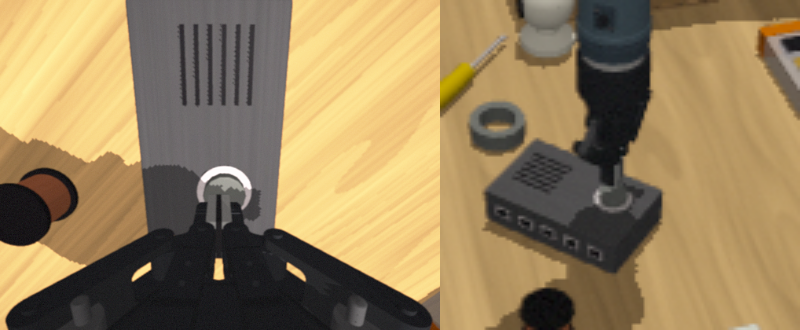

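The fingertips are right above the button. I'll press slowly.

move_arm([
  [[0, 0, 0.8, 0, 0, 0, 0], [0, 0, 0.6, 0, 0, 0, 0], [0, 0, 0.3, 0, 0, 0, 0], [0, 0, 0.3, 0, 0, 0, 0], [0, 0, 0.2, 0, 0, 0, 0], [0, 0, 0, 0, 0, 0, 0], [0, 0, 0, 0, 0, 0, 0]],
])

```text
clock: 7.0
tcp_pos: [0.5055, 0.1316, 0.052]
tcp_rot: [3.141, -0.0, 2.371]
force: [-3.1, -0.6, 8.4]
finger_gap: 0.002
```

move_arm([
  [[0, 0, 0.1, 0, 0, 0, 0], [0, 0, 0, 0, 0, 0, 0], [0, 0, 0, 0, 0, 0, 0]],
])

```text
clock: 7.38
tcp_pos: [0.5056, 0.1316, 0.0519]
tcp_rot: [3.141, 0.0, 2.371]
force: [-5.3, -1.3, 15.6]
finger_gap: 0.001
```

The force rose from 8 to 16 N with no further travel, so the button is at its stop, 6 mm in. Now I'll retract.

move_arm([
  [[0, 0, -0.5, 0, 0, 0, 0], [0, 0, -1, 0, 0, 0, 0], [0, 0, -3, 0, 0, 0, 0], [0, 0, -4, 0, 0, 0, 0], [0, 5, -2, 0, 0, 0, 0], [0, 5, 0, 0, 0, 0, 0], [0, 5, 0, 0, 0, 0, 0], [0, 0, 0, 0, 0, 0, 0], [0, 0, 0, 0, 0, 0, 0]],
])

```text
clock: 8.5
tcp_pos: [0.6096, 0.2388, 0.1549]
tcp_rot: [-3.14, -0.0, 2.371]
force: [0.1, -0.1, -0.7]
finger_gap: -0.0
```

```bash
python3 - <<'E'
from h import *
from bench import readout
o=readout.get_obs();print(o['tcp_pos'],o['force'],o['clock'])
ims=[vision.snapshot(n)[:,:,::-1] for n in('top','side')]
a=cv2.resize(ims[0][150:260,90:290],(400,220));b=cv2.resize(ims[1][80:280,180:360],(400,444))
c=np.zeros((444,800,3),np.uint8);c[:220,:400]=a;c[:,400:]=b
d=cv2.resize(ims[0][160:245,170:275],(272,220));c[224:,:272]=d
cv2.imwrite('pics/c7.png',c)
E
```

```text
[0.60961623 0.23878172 0.1548502 ] [ 0.09758596 -0.06525257 -0.6566742 ] 8.5
```

View pics/c7.png

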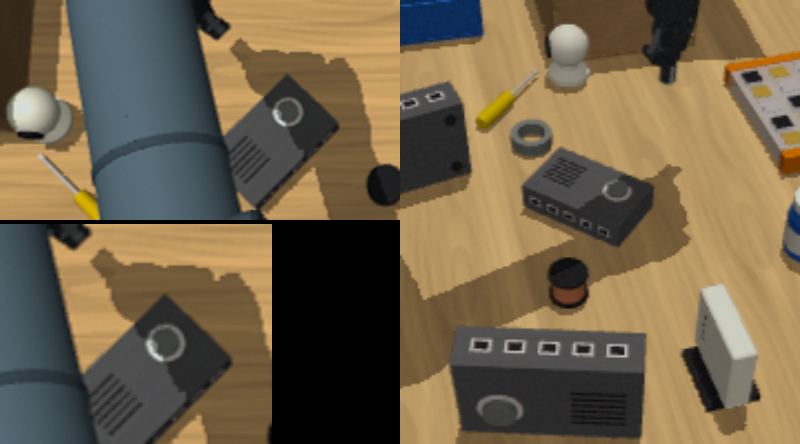

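The box lies flat with the button up, the bystanders in view are in their places, and the arm is clear.

```bash
python3 -c "
from bench import job_done;print(job_done())"
```

```text
the job is handed in; nothing more can be done
None
```

I tipped the 170 mm switch box onto its feet with the shut fingers, pressed its button fully down, let it go and handed the job in at about 8.5 s on the robot's clock. The hand-in reported no verdict.

- **Which box:** of the three dark boxes, only this one measured about 167 mm long. The other two were about 230 mm, so I left them alone.
- **Press:** the fingertips stopped 6 mm below the button's resting height. Pushing on raised the force from 8 to 16 N with no further travel, so the button was at its stop.
- **Last pictures:** the box lies flat with the button on top. The modem is upright, the bystanders in view look unmoved, and the arm is clear with force near zero.
- **Not measured:** I judged the button's return and the bystanders' places only by eye. The mug and tape measure were outside the last crop.
- **Disagreement:** the two camera views put the button 9 mm apart in y. I relied mainly on the top view, and the press confirmed it.

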